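Seat the pan cover and draw the turner out from under it

ROBOT

A 7-joint arm with a two-finger parallel gripper is mounted at the origin on the work surface. World frame = base frame: x ahead of the robot, y to its left, z up, the work surface at z = 0. Lengths are in mm, angles in rad, forces in N, time in s.
With the tool pointing down it reaches from about 350 to 900 mm from the base axis. Payload 7.2 kg.
Tool frame: the origin (TCP) lies midway between the tips of the shut fingers; the grasp point (between the pads) lies 19 mm behind it; z points along the fingers, y is the direction in which the jaws open and shut (so a half turn about z gives the same grasp; the last joint's range is limited). The gripper opens to 85 mm and grips with 20 to 120 N. Pads are 22 mm wide; open, the fingers measure 114 mm over their backs; the gripper's body (76 mm by 85 mm) begins 54 mm behind the grasp point. The pads swing forward as they close: fully open they stand 13 mm farther back than shut.
Start: joints at [-1.169, 0.411, -0.013, 1.596, 0.006, 1.134, -0.082], TCP at [282.952, 557.285, 231.297] pointing down, gripper open.
Joint ranges: [-2.95, 2.95], [-0.29, 1.99], [-1.47, 1.44], [0.14, 2.54], [-1.03, 4.17], [0.13, 1.85], [-2.86, 2.86]. Speed limits (rad/s): [2.39, 2.39, 3.01, 3.01, 3.14, 3.14, 3.14].

INTERFACE

Orientations are given as a 3x3 rotation matrix whose columns are the frame's x, y, z axes.
In Python, from cell import ctrl gives the robot as it stands. Calls block until the motion is done:
- ctrl.reach(position, orientation): joint-space move of the TCP to a pose.
- ctrl.line_to(position, frame=None, feed=150, stop_force=None): straight line of the TCP; frame=None keeps the orientation; feed is the mean speed in mm/s. With stop_force (N) it stops when the force on the tool has changed by that much, and returns True; else False.
- ctrl.goto_joints(angles): joint-space move.
- ctrl.open_gripper() and ctrl.close(squeeze=None): open the fingers fully, or close them until they stop; squeeze is the grip in N (None keeps the last).
- ctrl.pause(seconds).
- ctrl.inverse_kinematics(position, orientation): joint angles nearest the present ones, or None.
- ctrl.sense(): the state.
- ctrl.get_image(name): name is "scene" or "top"; returns the picture (384x512x3 uint8, red, green, blue); there is no depth.
- ctrl.camera_model(name): a dict with "intrinsics" (3x3 intrinsics, pixels), "rvec" (rotation vector, rad) and "tvec" (3), from world to camera coordinates, as OpenCV has them. Camera axes: x right, y down, z forward; pixel columns grow to the right and rows downward; lengths in mm; the calibration is good to about 2 mm. A picture is of the moment at which its call begins. camera_model takes no time and is no camera call.
A pose or a line that the arm cannot do raises ctrl.Unreachable and nothing moves.
- ctrl.close_job(): hands the job in, once; it reports no verdict.
The state is a dict: "time": time; "qpos": joint angles; "joint_velocities": joint speeds; "tau": joint torques, N m; "position": TCP position; "tcp_rot": TCP orientation; "force": force on the tool from outside, world axes, zero at the start; "wrist_torque": the same for the moment, N m; "finger_gap": finger opening in mm.
Only numpy, scipy, OpenCV 4.12 (cv2) and the standard library are available. Lean on these libraries where they do the work, as an engineer would, in place of code of your own. Each camera call takes 0.05 s, during which the arm holds its last target.

TASK

The long cover piece on the steel pan has ridden up at its free edge: press that edge down until the cover lies flush on the rim. Then take the turner by its wooden handle in the open end, tilt it and draw it out diagonally from under the cover, leaving the cover seated, and finish holding it still in the gripper with its whole length well clear above the pan rim, a good 5 cm, touching nothing else. Do not put it down, and leave the short cover piece, the sauce bottle and the basin undisturbed.

Things in the scene. Friction and masses are not known exactly. Their poses are not given: they have to be found in the camera images.
- pan: Stainless catering pan, fixed, 325 mm (its x) by 530 mm (its y) over the rim, rim top at z = 100 mm; origin at the centre of its underside, z up. Inside 300 x 500 mm, floor and walls 4 mm thick. The seated cover reaches from the -y end to y = +65 mm; the opening is the rest, from there to the +y end wall's inner face at y = +250 mm, 300 mm wide.
- cover (a joint): Tilt (rad) of the long frosted cover, 325 x 330 x 5 mm, hooked on the pan's -y end rim: hinge along the pan's x at y = -265, z = 100 mm. 0 = seated, underside at z = 100 mm; grows as the free +y edge rises (0.07 = 23 mm). Stiff: stays where left; 4 to 5 N down on the free edge moves it, about 10 N up from below lifts it. A 15 mm high grip stands on it 130 mm from the hinge.
- cover_edge (a point): Middle of the top of the grey bar along the cover's free edge (bar 16 mm wide, 325 mm long, 9 mm high), 8 mm in from the edge; the place to press. At pan x = 0, y = +57 mm, z = 109 mm when seated.
- turner: Slotted steel turner, 380 mm, about 0.17 kg, lying flat in the pan, wooden handle in the opening, blade under the cover. Origin under the handle's middle, y along it to the butt, z up. Handle 24 mm wide (x), 22 high (z 0 to 22), 130 long (y -65 to 65). Round 8 mm shank, axis at z = 11 mm. Blade 80 wide, 4 thick, y -215 to -315. Balances near y = -110 mm.
- turner_butt (a point): Centre of the end face of the turner's handle (turner y = +65 mm, z = 11 mm).
- turner_tip (a point): Middle of the blade's front edge (turner y = -315 mm, z = 2 mm).
- short_cover: Short frosted cover piece of the same pan, 325 (x) x 182 (y) x 23 mm, lying loose on the table beyond the pan's open end; origin at the centre of its underside. Leave alone.
- sauce: Amber glass sauce bottle with orange cap, 68 mm diameter, 210 mm high, standing loose on the table; origin at the centre of its underside. Leave alone.
- basin: Blue plastic basin, 150 mm across, 60 mm high, standing loose on the table; origin at the centre of its underside. Leave alone.

How it is judged (in metres and radians):
On the way, in this order (a step that is already met when the one before it is completed fails the run):
1. the long cover is pressed flush on the rim while the turner still lies in the pan (value of joint cover below 0.01 rad and height (world z) of turner_butt below 0.06 m), for 0.3 s.
2. the turner's butt is up out of the opening while its blade is still below the rim, the cover seated (value of joint cover below 0.012 rad and height (world z) of turner_butt above 0.115 m and height (world z) of turner_tip below 0.095 m), for 0.05 s.
At the end, for the whole second after the job is handed in: Cover seated (joint under 0.012 rad); both ends of the turner over 30 mm above the pan rim; turner held in the fingers, still (under 0.03 m/s, 0.2 rad/s), touching neither pan, cover nor other things; short cover, bottle and basin within 30 mm of where they stood (value of joint cover below 0.012 rad and height (world z) of each of turner_tip, turner_butt above 0.13 m and contact force between turner and the fingers above 1 N and contact force between turner and pan below 0.1 N and contact force between turner and short_cover below 0.1 N and contact force between turner and sauce below 0.1 N and contact force between turner and basin below 0.1 N and linear speed of turner below 0.03 m/s and angular speed of turner below 0.2 rad/s and distance of each of short_cover, sauce, basin from where it was at the start of the episode below 0.03 m); the arm keeps its last pose, push and grip.
It fails at once if the short cover, the sauce bottle or the basin is knocked more than 40 mm or the bottle is tipped (distance of any of short_cover, sauce, basin from where it was at the start of the episode above 0.04 m or angle between sauce's own z axis and vertical above 0.4 rad).
It also fails if it takes over 51 s, if anything falls off the work surface, if the arm or the gripper's body presses on something with over 40 N, if the wrist force passes 120 N, or if a joint passes its speed limit or range.

## Working session

There is one attempt and no reset: what is moved stays moved. The work goes in short steps, each a Python script; the robot and the scene stay as the last script left them, time stands still between calls to the robot, and variables do not carry over. Pictures are saved under pics/ and viewed, and the job is handed in when it is done.

```bash
ls; mkdir -p pics
python3 - <<'E'
from cell import ctrl
import cv2,numpy as np
for n in("scene","top"):
    im=ctrl.get_image(n); cv2.imwrite(f"pics/{n}0.png",im[:,:,::-1]); 
    m=ctrl.camera_model(n); R=cv2.Rodrigues(np.array(m["rvec"],float))[0]
    print(n,m, -R.T@np.array(m["tvec"]).ravel())
s=ctrl.sense(); print(s["time"],s["position"],s["tcp_rot"],s["force"],s["finger_gap"])
E
```

```text
pics
scene {'intrinsics': array([[397.84798797,   0.        , 254.52926416],
       [  0.        , 397.84798797, 193.19578846],
       [  0.        ,   0.        ,   1.        ]]), 'rvec': array([ 2.24414046,  1.45454896, -0.37141212]), 'tvec': array([-164.97355283, -334.05618288, 1524.17439916])} [1015.80935465 -293.4413089  1159.28467546]
top {'intrinsics': array([[455.15689544,   0.        , 256.38322716],
       [  0.        , 455.15689544, 184.52857496],
       [  0.        ,   0.        ,   1.        ]]), 'rvec': array([ 2.21261331, -2.17279551,  0.05522102]), 'tvec': array([ -44.12822243,  457.97035224, 1798.93542445])} [ 361.94304251  -42.33855623 1820.72993207]
0.1 [282.77250093 556.87927257 230.51343918] [[-8.91681143e-01  4.52663675e-01 -5.80395777e-04]
 [ 4.52664038e-01  8.91680130e-01 -1.34734922e-03]
 [-9.23686654e-05 -1.46413018e-03 -9.99998924e-01]] [-0.26959107  0.20510263 -0.58466554] 85.20663635199959
```

View pics/scene0.png

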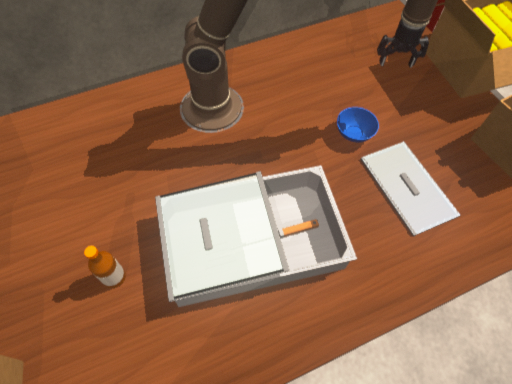

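View pics/top0.png

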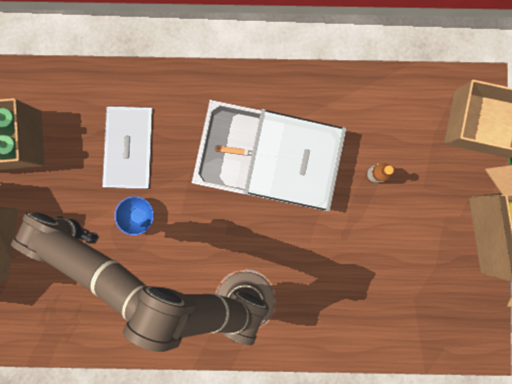

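The pan is at about (270,155) in the top view, with the orange handle at about (218–250,150) in its left (open) end. The short cover is at (128,148), the basin at (134,215) and the bottle at (382,172). Next I'll zoom in for the measurements.

Run:
```python
import cv2
a=cv2.imread("pics/top0.png")[90:220,180:360]; b=cv2.imread("pics/scene0.png")[160:310,145:365]
cv2.imwrite("pics/topz.png",cv2.resize(a,None,fx=4.4,fy=4.4,interpolation=cv2.INTER_CUBIC))
cv2.imwrite("pics/scz.png",cv2.resize(b,None,fx=3.6,fy=3.6,interpolation=cv2.INTER_CUBIC))
```

```text
(no output)
```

View pics/topz.png

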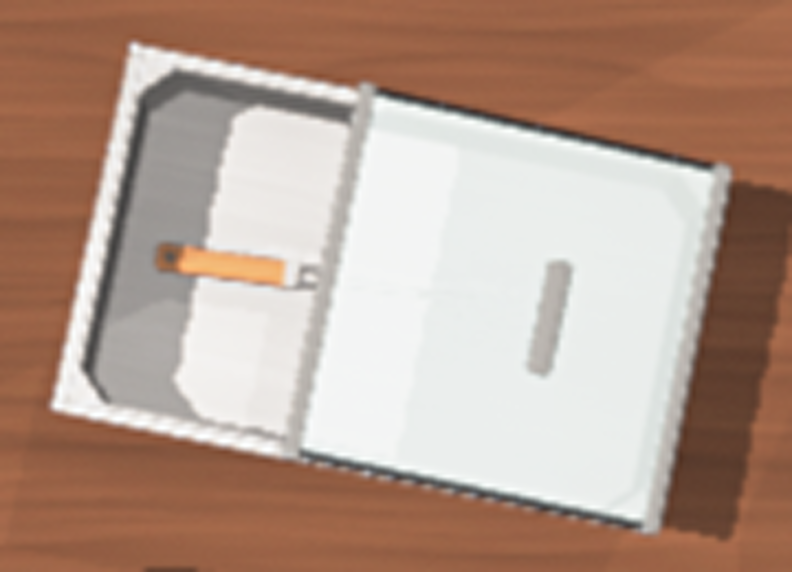

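View pics/scz.png

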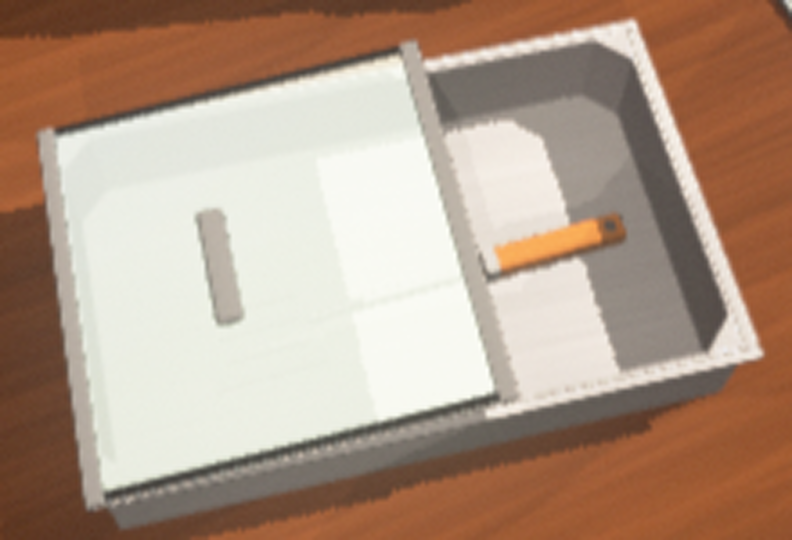

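```bash
cat > h.py <<'E'
import numpy as np,cv2
from cell import ctrl
def cam(n):
    m=ctrl.camera_model(n); R=cv2.Rodrigues(np.array(m["rvec"],float))[0]; t=np.array(m["tvec"],float).ravel()
    return np.array(m["intrinsics"]),R,t
def ray(n,u,v,z):
    K,R,t=cam(n); d=R.T@np.linalg.inv(K)@np.array([u,v,1.]); c=-R.T@t
    return c+d*(z-c[2])/d[2]
def proj(n,P):
    K,R,t=cam(n); p=K@(R@np.array(P,float)+t); return p[:2]/p[2]
def tri(u1,u2):
    A=[];b=[]
    for n,u in(("scene",u1),("top",u2)):
        K,R,t=cam(n); d=R.T@np.linalg.inv(K)@np.array([*u,1.]); d/=np.linalg.norm(d); M=np.eye(3)-np.outer(d,d); A.append(M); b.append(M@(-R.T@t))
    return np.linalg.lstsq(np.vstack(A),np.hstack(b),rcond=None)[0]
tz=lambda x,y:(180+(x+.5)/4.4-.5,90+(y+.5)/4.4-.5)
sz=lambda x,y:(145+(x+.5)/3.6-.5,160+(y+.5)/3.6-.5)
E
python3 - <<'E'
from h import *
np.set_printoptions(precision=1,suppress=True)
t={k:tz(*v) for k,v in dict(A=(133,45),B=(52,408),e1=(367,86),e2=(293,456),h1=(726,168),h2=(652,531)).items()}
s={k:sz(*v) for k,v in dict(A=(760,354),B=(636,22),e1=(508,400),e2=(408,44),h1=(94,502),h2=(46,132)).items()}
for k in t:
    z=100 if k in"AB" else 109
    print(k,ray("top",*t[k],z),ray("scene",*s[k],z),"tri",tri(s[k],t[k]))
for n in("top","scene"):
    im=cv2.imread(f"pics/{n}0.png"); hsv=cv2.cvtColor(im,cv2.COLOR_BGR2HSV)
    m=cv2.inRange(hsv,(8,100,90),(22,255,255))
    r=np.zeros_like(m)
    if n=="top": r[125:175,205:262]=1
    else: r[205:250,270:325]=1
    m*=r; ys,xs=np.nonzero(m); print(n,len(xs)); p=np.c_[xs,ys].astype(np.float32)
    c=cv2.minAreaRect(p); print(c); print([ray(n,*q,24) for q in cv2.boxPoints(c)])
E
```

```text
A [775.1 147.8 100. ] [776.  142.1 100. ] tri [775.5 146.8  93.3]
B [457.8 210.  100. ] [463.4 205.  100. ] tri [458.1 210.9  89. ]
e1 [740.7 -56.2 109. ] [731.5 -56.8 109. ] tri [736.4 -58.1 123.9]
e2 [420.    1.5 109. ] [407.9   7.3 109. ] tri [419.4   1.3 129.1]
h1 [ 674.8 -366.5  109. ] [ 677.2 -368.1  109. ] tri [ 675.7 -368.   103.9]
h2 [ 361.5 -305.9  109. ] [ 365.  -306.7  109. ] tri [ 361.5 -306.8  103.4]
top 148
((229.55477905273438, 149.598388671875), (27.83332061767578, 5.6297173500061035), 7.765166282653809)
[array([590.4, 129.4,  24. ]), array([612.7, 126.8,  24. ]), array([599.6,  17. ,  24. ]), array([577.3,  19.6,  24. ])]
scene 275
((300.3301696777344, 226.90567016601562), (8.241634368896484, 35.576385498046875), 74.05460357666016)
[array([578.9,  14.2,  24. ]), array([592.5, 128.8,  24. ]), array([619.8, 122. ,  24. ]), array([605.9,   8.7,  24. ])]
```

Measured values:

| Item | Value | Check |
|---|---|---|
| Pan centre | (566, −82) | Open-end rim corners 322–324 mm apart; hinge end fits the 530 mm length |
| Pan yaw | −11.1° | – |
| Cover free edge, tilt | about 15–20 mm up, about 0.055 rad | – |
| Turner handle middle | about (594, 66) | – |
| Turner axis direction | (0.12, 0.993) | – |
| Turner butt | 34 mm from the end wall | – |

Before moving, I'll check reachability for the whole plan.

```bash
cat >> h.py <<'E'
py=np.array([62,316.])/np.hypot(62,316); px=np.array([py[1],-py[0]]); pc=np.array([617,178.])-265*py
def pan(x,y,z): return np.r_[pc+px*x+py*y,z]
ty=np.array([.12,.993,0]); ty/=np.linalg.norm(ty); tx=np.array([ty[1],-ty[0],0])
def frame(pitch,sgn):   # turner pitched butt-up; tool y = sgn*turner x, tool z = -turner z
    y=np.cos(pitch)*ty+np.sin(pitch)*np.array([0,0,1.]); z=np.cross(tx,y)
    Y=sgn*tx; Z=-z; return np.column_stack([np.cross(Y,Z),Y,Z]), np.column_stack([tx,y,z])
def pnt(n,name): # quick save
    im=ctrl.get_image(n); cv2.imwrite(f"pics/{name}.png",im[:,:,::-1])
G=np.array([594.,66,8]) # grasp TCP
off=np.array([0,0,4.])  # TCP in turner frame at grasp (origin at z=4)
def plan(sgn):
    # list of (tcp, R): tip bottom-front pivot
    out=[]
    T0=np.r_[G[:2],4.]; tipl=np.array([0,-315,0.])
    def add(tip,pitch):
        R,Rt=frame(pitch,sgn); o=tip-Rt@tipl; out.append((o+Rt@off,R))
    tip=T0+(-315)*ty
    add(tip+[0,0,5],0)
    tip=tip+16*ty+[0,0,8]
    for p in (0,5,10,15): add(tip,np.radians(p))
    d=np.cos(np.radians(15))*ty+np.sin(np.radians(15))*np.array([0,0,1.])
    for L in (70,140,210,285): add(tip+L*d,np.radians(15))
    add(tip+285*d+[0,0,85],np.radians(15))
    return out
E
python3 - <<'E'
from h import *
np.set_printoptions(precision=2,suppress=True)
print(pan(0,57,109),pan(0,0,0))
for sgn in(1,-1):
    R,_=frame(0,sgn)
    for p in (pan(0,57,200),pan(0,57,100),G+[0,0,130],G): print(sgn,p,ctrl.inverse_kinematics(p,R))
    for p,R in plan(sgn): print(p,ctrl.inverse_kinematics(p,R))
for (n,u) in (("short",(128,148)),("basin",(134,215)),("sauce",(382,172))): print(n,ray("top",*u,30))
E
```

```text
[576.95 -26.11 109.  ] [565.98 -82.04   0.  ]
1 [576.95 -26.11 200.  ] [-0.51  0.4   0.63  1.78 -0.27  1.04  0.1 ]
1 [576.95 -26.11 100.  ] [-0.46  0.53  0.58  1.87 -0.38  0.85  0.19]
1 [594.  66. 138.] [-0.58  0.5   0.54  1.79 -0.31  0.94 -0.03]
1 [594.  66.   8.] [-0.53  0.68  0.47  1.87 -0.45  0.7   0.08]
[594.  66.  13.] [-0.53  0.67  0.47  1.86 -0.45  0.71  0.08]
[595.92  81.88  16.  ] [-0.55  0.67  0.46  1.85 -0.43  0.72  0.04]
[595.73  80.35  43.44] [-0.52  0.63  0.49  1.86 -0.54  0.77  0.17]
[595.26  76.44  70.64] [-0.47  0.58  0.49  1.87 -0.61  0.82  0.27]
[594.51  70.2   97.39] [-0.4   0.54  0.48  1.86 -0.67  0.88  0.36]
[602.62 137.33 115.51] [-0.52  0.53  0.5   1.83 -0.66  0.89  0.23]
[610.73 204.45 133.63] [-0.53  0.51  0.36  1.76 -0.56  0.88  0.02]
[618.84 271.58 151.74] [-0.55  0.52  0.26  1.68 -0.48  0.89 -0.16]
[627.53 343.5  171.16] [-0.62  0.55  0.24  1.58 -0.43  0.93 -0.3 ]
[627.53 343.5  256.16] [-0.65  0.48  0.27  1.48 -0.4   1.09 -0.37]
-1 [576.95 -26.11 200.  ] [ 0.78  0.68 -1.24  1.7   0.67  1.26  2.42]
-1 [576.95 -26.11 100.  ] [ 0.77  0.85 -1.24  1.79  0.88
[... 195 characters left out ...]
  2.66]
[595.92  81.88  16.  ] [-0.06  0.64 -0.22  1.82  0.2   0.71  2.63]
[595.73  80.35  43.44] [ 0.01  0.59 -0.24  1.82  0.08  0.71  2.78]
[595.26  76.44  70.64] [ 0.68  0.93 -1.25  1.79  0.86  1.04  2.2 ]
[594.51  70.2   97.39] [-0.74  0.75  1.04  1.88 -1.03  1.13 -2.49]
[602.62 137.33 115.51] [ 0.63  0.87 -1.24  1.75  0.71  0.99  2.23]
[610.73 204.45 133.63] [-0.04  0.52 -0.31  1.73 -0.12  0.81  2.79]
[618.84 271.58 151.74] [-0.12  0.54 -0.35  1.65 -0.07  0.85  2.65]
[627.53 343.5  171.16] [-0.21  0.57 -0.37  1.54 -0.01  0.9   2.52]
[627.53 343.5  256.16] [-0.26  0.49 -0.3   1.45 -0.08  1.06  2.54]
short [593.38 475.08  30.  ]
basin [329.18 442.67  30.  ]
sauce [ 516.16 -530.18   30.  ]
```

```bash
python3 - <<'E'
from h import *
R,_=frame(0,1)
ctrl.close(40)
ctrl.reach(pan(0,57,170),R)
f0=ctrl.sense()["force"].copy()
r=ctrl.line_to(pan(0,57,133),feed=80,stop_force=20)
r=r or ctrl.line_to(pan(0,57,104),feed=25,stop_force=15)
s=ctrl.sense(); print(r,s["time"],s["position"],s["force"]-f0)
ctrl.pause(0.5)
s=ctrl.sense(); print(s["position"],s["force"]-f0); pnt("scene","press")
E
python3 - <<'E'
import cv2
b=cv2.imread("pics/press.png")[160:310,145:365]
cv2.imwrite("pics/pressz.png",cv2.resize(b,None,fx=3.6,fy=3.6,interpolation=cv2.INTER_CUBIC))
E
```

```text
True 4.7167 [577.38996345 -25.17041284 109.08246599] [-2.0381443   0.50244865  7.70950123]
[577.36550478 -25.19884565 109.09741907] [-2.49280639 -0.01599854  6.13987613]
```

View pics/pressz.png

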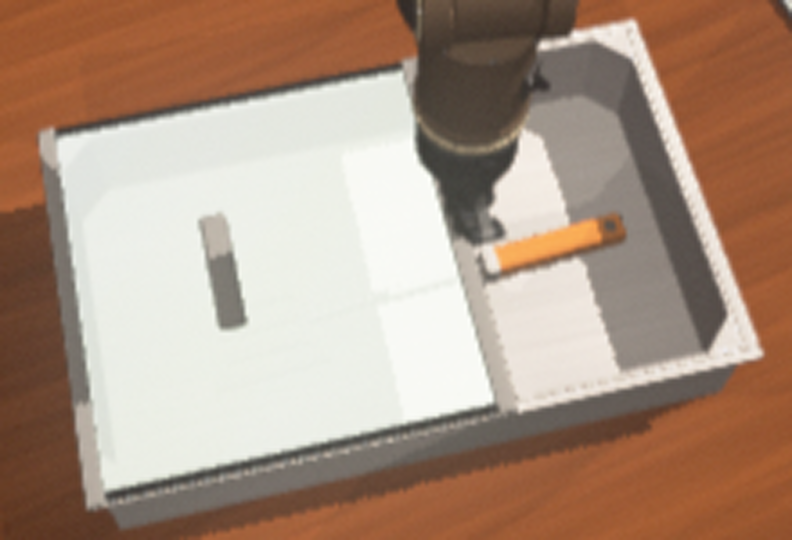

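The TCP stopped at z = 109.1, which matches the 109 expected when seated. In the picture the bar's near end, at about (505,405), now lies on the rim. I'll press once more a little harder to be sure, then grasp the handle.

Run:
```python
from h import *
R,_=frame(0,1)
r=ctrl.line_to(pan(0,57,104),feed=15,stop_force=15); ctrl.pause(.4)
s=ctrl.sense(); print(r,s["position"],s["force"])
ctrl.line_to(pan(0,57,150),feed=100)
ctrl.open_gripper()
ctrl.reach(G+[0,0,130],R)
f=ctrl.sense()["force"]
r=ctrl.line_to(G+[0,0,0],feed=80,stop_force=15)
print(r,ctrl.sense()["position"])
if not r:
    ctrl.close(100); ctrl.pause(.3)
    s=ctrl.sense(); print(s["time"],s["position"],s["finger_gap"],s["force"]-f)
pnt("scene","grasp")
b=cv2.imread("pics/grasp.png")[130:310,145:385]
cv2.imwrite("pics/graspz.png",cv2.resize(b,None,fx=3.3,fy=3.3,interpolation=cv2.INTER_CUBIC))
```

```text
True [577.38429207 -25.14974603 109.12275014] [-1.22884568  0.00795812  6.21244208]
False [594.3452467   66.08396004   8.47905483]
10.3667 [594.20594803  65.97724327   8.46038585] 22.044881566323017 [-0.94584576 -0.076847    6.24669325]
```

View pics/graspz.png

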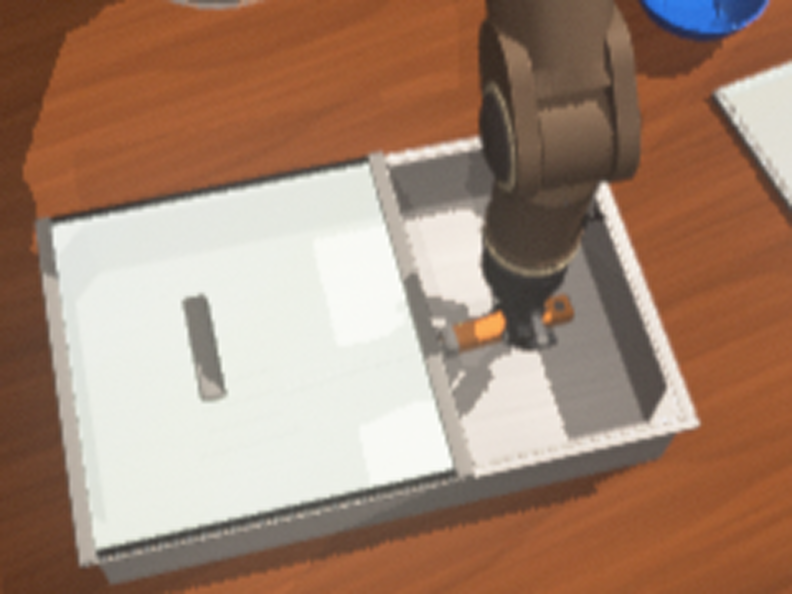

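The fingers straddle the handle at about (520,325), the gap is 22 mm and the cover is still seated. Next I lift slightly and tilt in small steps, then look.

Run:
```python
from h import *
ctrl.close(120)
P=plan(1)
f=ctrl.sense()["force"]
for p,R in P[:4]:
    r=ctrl.line_to(p,frame=R,feed=60,stop_force=25); s=ctrl.sense(); print(r,s["time"],s["position"],s["force"]-f,s["wrist_torque"],s["finger_gap"])
    if r: break
for n in("scene","top"): pnt(n,"tilt_"+n)
b=cv2.imread("pics/tilt_scene.png")[130:310,145:385]
cv2.imwrite("pics/tiltz.png",cv2.resize(b,None,fx=3.3,fy=3.3,interpolation=cv2.INTER_CUBIC))
a=cv2.imread("pics/tilt_top.png")[90:220,180:360]
cv2.imwrite("pics/tilttz.png",cv2.resize(a,None,fx=4.4,fy=4.4,interpolation=cv2.INTER_CUBIC))
```

```text
False 10.8833 [593.99902712  66.10047465  13.10121699] [ 1.96397814  0.20786475 -7.53045471] [0.22069007 0.00367263 0.02020981] 20.99011344616047
False 11.3083 [595.85848345  82.71087419  15.90664845] [ 1.71460214 -0.53109895 -7.69275638] [ 0.22053646 -0.06380644 -0.03532627] 21.37984636321207
False 11.9167 [595.77186152  80.04478073  43.64897565] [ 0.39358316  0.9274757  -8.4297855 ] [ 0.04712403 -0.03183529 -0.00757931] 21.208446050054047
False 12.525 [595.17281036  76.4441375   70.58457467] [ 1.28218268  1.01056445 -8.4584042 ] [-0.05219844 -0.02375058  0.00789185] 21.434782594553184
```

View pics/tiltz.png

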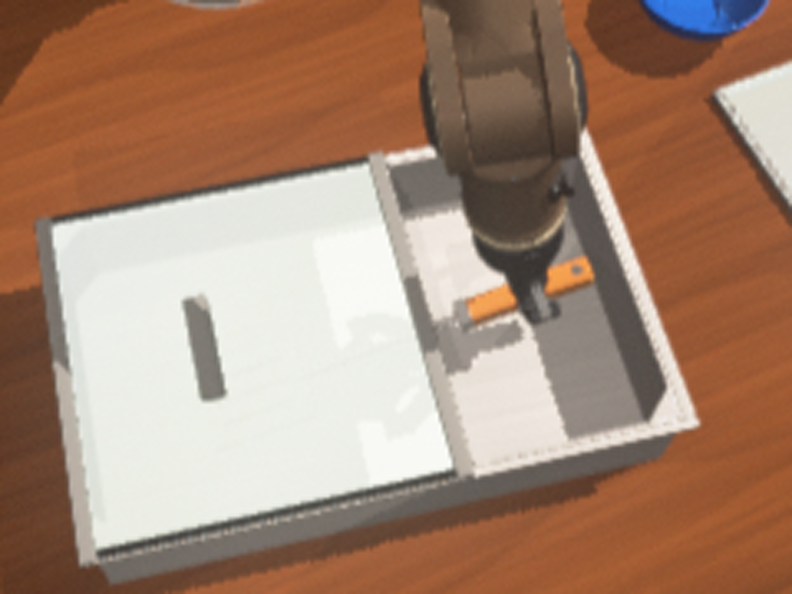

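View pics/tilttz.png

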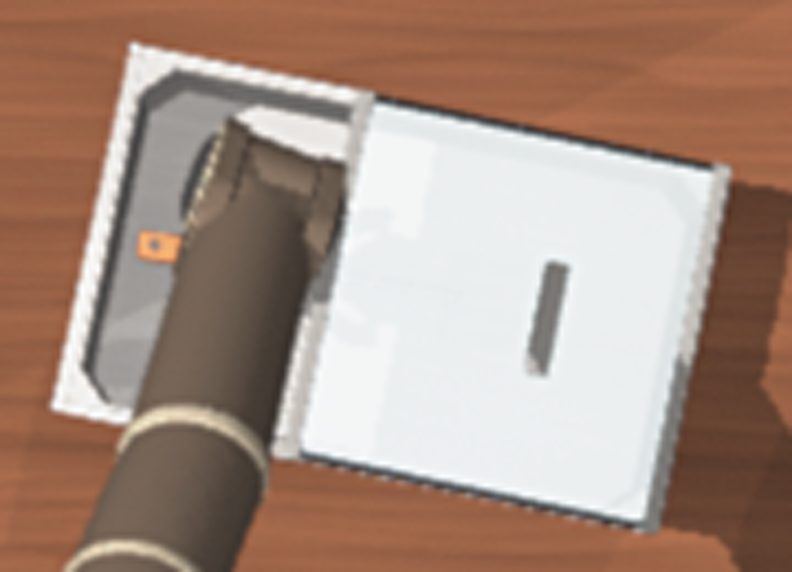

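The handle is held and tilted, with the butt hole at (577,270) in the scene crop and (155,244) in the top crop. The cover is still seated. I'll compare the triangulated hole with where the plan puts it, to see whether the turner slipped.

Run:
```python
from h import *
np.set_printoptions(precision=1,suppress=True)
s=(145+577.5/3.3-.5,130+270.5/3.3-.5); t=tz(155,244)
print("hole now",tri(s,t))
s0=sz(609,227); t0=tz(168,259); h0=tri(s0,t0); print("hole start",h0)
st=ctrl.sense(); R,Rt=frame(np.radians(10),1)
o=st["position"]-Rt@off
hy=(h0-np.r_[G[:2],4])@ty
print("local y",hy,"expected",o+Rt@[0,hy,22],"butt",o+Rt@[0,65,11],"tip",o+Rt@[0,-315,2])
print("ferrule end scene, predicted", (proj("scene",o+Rt@[0,-65,22])-[145,130])*3.3,(proj("scene",o+Rt@[0,-65,0])-[145,130])*3.3, "hole",(proj("scene",o+Rt@[0,hy,22])-[145,130])*3.3)
```

```text
hole now [602.2 124.6  90.6]
hole start [599.6 119.8  11.1]
local y 54.08105057161973 expected [601.  126.8  97.3] butt [602.5 139.3  88.4] tip [ 557.8 -230.6   13.5]
ferrule end scene, predicted [456.7 307.4] [458.8 316.4] hole [579.6 263.5]
```

The prediction agrees with the picture to about 2 px, so there was no notable slip. I'll carry on with the tilt to 15° and draw out, watching the forces.

Run:
```python
from h import *
np.set_printoptions(precision=1,suppress=True)
P=plan(1)
for p,R in P[4:6]:
    r=ctrl.line_to(p,frame=R,feed=60,stop_force=6); s=ctrl.sense(); print(r,s["time"],s["position"],s["force"],s["wrist_torque"],s["finger_gap"])
    if r: break
for n in("scene","top"): pnt(n,"draw_"+n)
b=cv2.imread("pics/draw_scene.png")[130:310,145:385]
cv2.imwrite("pics/drawz.png",cv2.resize(b,None,fx=3.3,fy=3.3,interpolation=cv2.INTER_CUBIC))
R,Rt=frame(np.radians(15),1); o=s["position"]-Rt@off
for q in ([0,65,22],[0,54,22],[0,-65,22],[0,-65,0],[0,-120,11]): print(q,o+Rt@q,(proj("scene",o+Rt@q)-[145,130])*3.3)
```

```text
False 13.2333 [594.4  70.1  97.4] [-0.8  0.5 -2.2] [-0.2  0.1  0. ] 21.38120477409692
False 14.55 [602.6 136.7 115.4] [ 0.4 -0.1 -2.1] [-0.2  0.  -0. ] 20.883278435499477
[0, 65, 22] [609.6 194.4 149.6] [660.4 216.7]
[0, 54, 22] [608.3 183.8 146.7] [648.7 221.4]
[0, -65, 22] [594.5  69.7 115.9] [523.4 271.1]
[0, -65, 0] [595.2  75.4  94.7] [526.4 280.1]
[0, -120, 11] [588.5  19.8  91.1] [468.  298.1]
```

View pics/drawz.png

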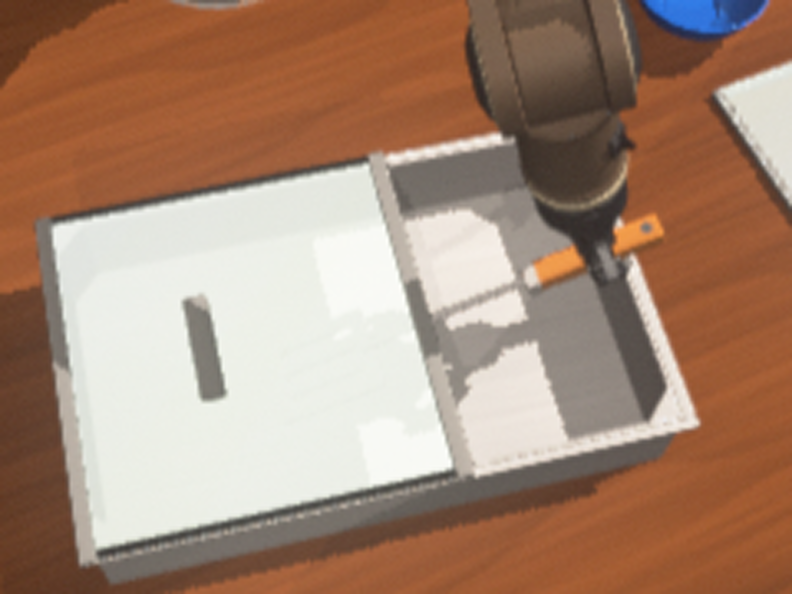

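The shank runs clear under the cover edge at about (440,313). The turner sits roughly 5 mm lower than predicted, which is harmless. The butt is at about 130 mm and the tip is low in the pan, so step 2 is met. I'll continue the draw.

Run:
```python
from h import *
np.set_printoptions(precision=1,suppress=True)
P=plan(1)
for p,R in P[6:9]:
    r=ctrl.line_to(p,frame=R,feed=70,stop_force=6); s=ctrl.sense(); print(r,s["time"],s["position"],s["force"],s["wrist_torque"],s["finger_gap"])
    if r: break
pnt("scene","out_scene")
b=cv2.imread("pics/out_scene.png")[100:310,145:425]
cv2.imwrite("pics/outz.png",cv2.resize(b,None,fx=2.8,fy=2.8,interpolation=cv2.INTER_CUBIC))
```

```text
False 15.8 [610.7 203.7 133.5] [ 0.   0.7 -2.2] [-0.1  0.  -0. ] 20.945864918193937
False 16.95 [618.9 270.8 151.6] [ 0.5 -0.2 -1.8] [-0.2  0.1  0. ] 21.195753247439328
False 18.175 [627.6 342.7 171. ] [-0.1 -0.8 -2.6] [-0.2  0.   0. ] 21.23664846226368
```

View pics/outz.png

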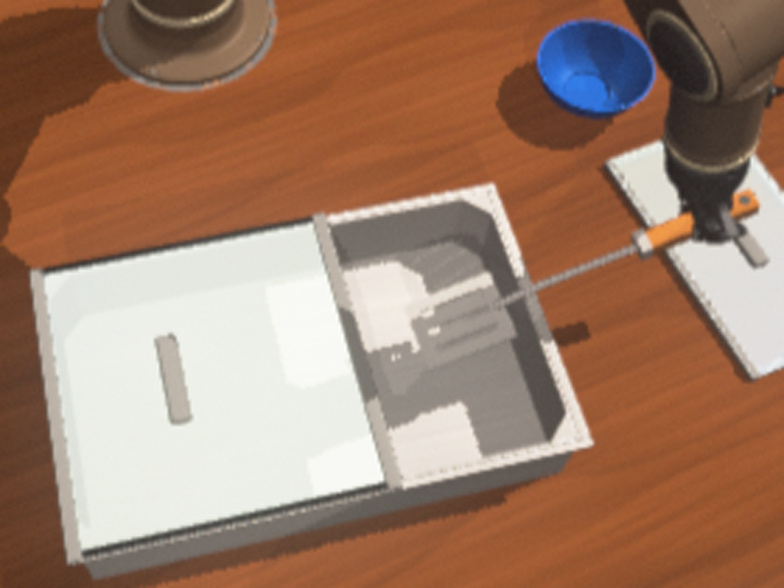

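The blade, front edge from about (415,310) to (430,375), is fully past the cover's edge. The cover is seated and the shank passes above the end rim. Now I raise it straight up.

Run:
```python
from h import *
np.set_printoptions(precision=1,suppress=True)
p,R=plan(1)[8]
r=ctrl.line_to(p+[0,0,105],frame=R,feed=80); ctrl.pause(.5)
s=ctrl.sense(); print(r,s["time"],s["position"],s["force"],s["finger_gap"],abs(s["joint_velocities"]).max())
for n in("scene","top"): pnt(n,"end_"+n)
b=cv2.imread("pics/end_scene.png")[100:310,145:425]
cv2.imwrite("pics/endz.png",cv2.resize(b,None,fx=2.8,fy=2.8,interpolation=cv2.INTER_CUBIC))
a=cv2.imread("pics/end_top.png")[90:240,90:360]
cv2.imwrite("pics/endtz.png",cv2.resize(a,None,fx=2.9,fy=2.9,interpolation=cv2.INTER_CUBIC))
R,Rt=frame(np.radians(15),1); o=s["position"]-Rt@off
for q in ([0,65,11],[-40,-315,2],[40,-315,2]): w=o+Rt@q; print(q,w,(proj("scene",w)-[145,100])*2.8,(proj("top",w)-[90,90])*2.9)
```

```text
False 20.1917 [627.5 343.5 276.1] [-0.  -0.4 -2.2] 21.151803102001395 0.0013972600254141972
[0, 65, 11] [634.9 404.  299.7] [795.8 134.7] [106.5 102.8]
[-40, -315, 2] [551.4  46.7 192.7] [413.  252.6] [416.9 190.5]
[40, -315, 2] [630.8  37.1 192.7] [441.3 320.6] [426. 127.]
```

View pics/endz.png

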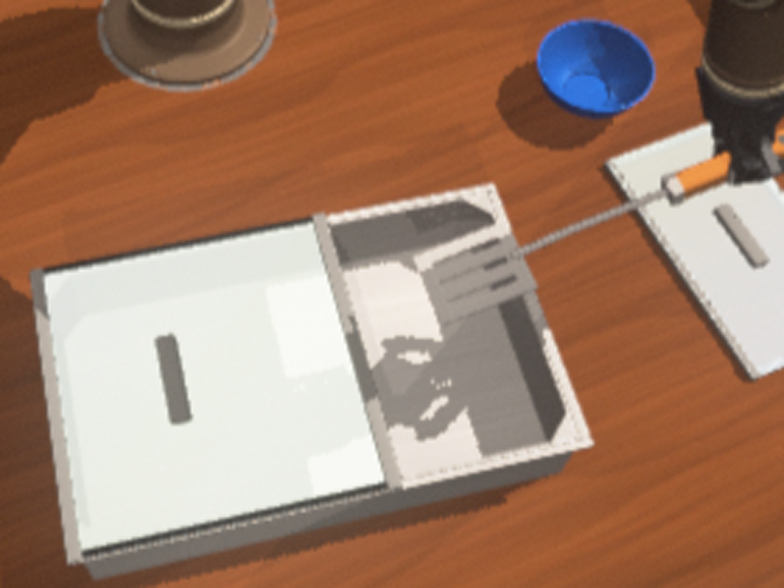

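View pics/endtz.png

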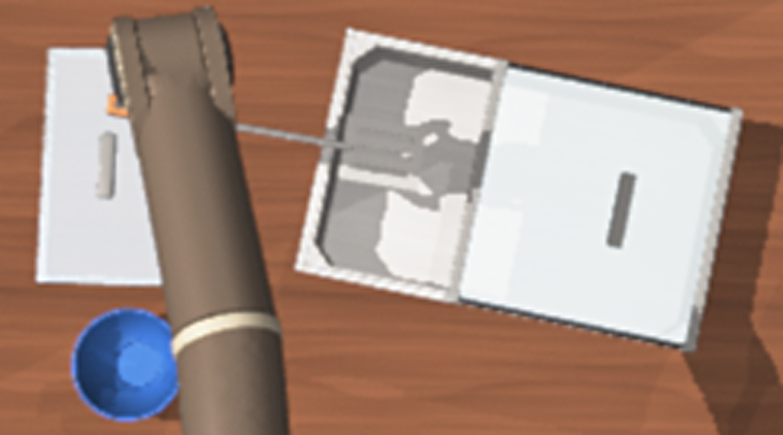

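Run:
```python
import cv2
a=cv2.imread("pics/end_top.png")[110:180,185:265]
cv2.imwrite("pics/endtz2.png",cv2.resize(a,None,fx=8,fy=8,interpolation=cv2.INTER_CUBIC))
```

```text
(no output)
```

View pics/endtz2.png

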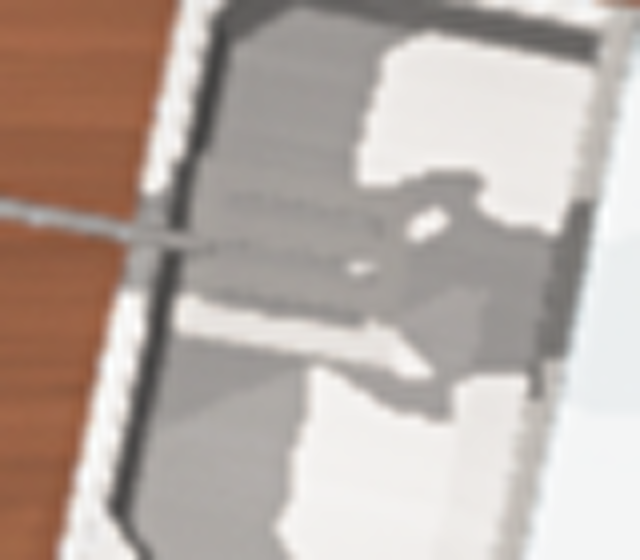

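Run:
```python
from h import *
np.set_printoptions(precision=1,suppress=True)
G2=ctrl.sense()["position"]
for nm,u in (("tip",(438,293)),("root",(518,256)),("ferrule",(672,188))):
    uv=np.array([145+(u[0]+.5)/2.8-.5,100+(u[1]+.5)/2.8-.5])
    K,R,t=cam("scene"); d=R.T@np.linalg.inv(K)@np.r_[uv,1]; c=-R.T@t
    P=c+d*((G2-c)@tx)/(d@tx); print(nm,P,"dist",np.linalg.norm(P-G2))
print(tri((145+518.5/2.8-.5,100+256.5/2.8-.5),(185+205.5/8-.5,110+245.5/8-.5)))
```

```text
tip [592.7  55.1 172.7] dist 308.4124373513683
root [602.4 135.1 206.3] dist 221.20574655645638
ferrule [620.5 285.  261.7] dist 60.64246148210917
[603.8 131.9 210.9]
```

The tip is at z ≈ 173 mm, 73 mm above the rim, and the butt is near 300 mm. The turner drooped about 4° in the grip, so I'll check for creep and compare the loose objects against the first pictures.

Run:
```python
from h import *
ctrl.pause(1.5); pnt("scene","end2")
a,b,c=[cv2.imread(f"pics/{n}.png") for n in("end_scene","end2","scene0")]
print("creep max diff",cv2.absdiff(a,b).max(), (cv2.absdiff(a,b).max(2)>25).sum())
def cen(im,lo,hi,roi):
    y0,y1,x0,x1=roi; m=cv2.inRange(cv2.cvtColor(im[y0:y1,x0:x1],cv2.COLOR_BGR2HSV),lo,hi); M=cv2.moments(m,True); return M["m10"]/M["m00"]+x0,M["m01"]/M["m00"]+y0,M["m00"]
for nm,lo,hi,roi in(("basin",(105,120,60),(125,255,255),(95,150,325,390)),("sauce",(8,150,120),(22,255,255),(240,295,80,130))):
    print(nm,cen(c,lo,hi,roi),cen(b,lo,hi,roi))
cv2.imwrite("pics/cmp.png",np.hstack([im[130:240,340:470] for im in(c,b)]).repeat(3,0).repeat(3,1))
```

```text
creep max diff 31 2
basin (357.1447245564893, 123.66946778711485, 1071.0) (357.07483629560335, 123.65481758652948, 1069.0)
sauce (106.12466124661246, 260.7512195121951, 1845.0) (106.07775377969762, 260.7769978401728, 1852.0)
```

View pics/cmp.png

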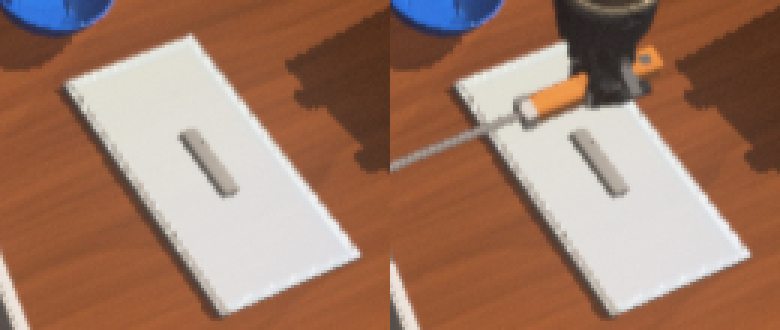

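The short cover sits in the same place in both pictures, with its grip at about (208,162) and (598,162), which is the same spot in each half. There is no creep, so I'm handing in.

```bash
python3 -c "
from cell import ctrl
print(ctrl.sense()['time']); ctrl.close_job()"
```

```text
21.8417
the job is handed in; nothing more can be done
```

I pressed the long cover flush, drew the turner out from under it, and handed the job in at 21.8 s with the turner held still above the pan. No verdict was reported.

- **Cover:** I pressed it at the middle of its edge bar. The tool stopped at z = 109.1 mm, against 109 mm expected when seated. A second press found no further movement, and later pictures show it still seated.
- **Turner:** I took it by the wooden handle, tilted it about 15° and drew it along its own axis past the cover's edge. No unexpected force showed on the way, and I then raised it straight up.
- **Final position:** The tip is at z ≈ 173 mm, about 7 cm above the rim, and the butt is at about 300 mm. Over 1.5 s the pictures showed no creep.
- **Other things:** The basin and bottle stayed within 0.1 px of their starting positions, and the short cover looks unmoved.

Three measurements disagreed:
- The turner drooped about 4° in the grip, so the tip hung about 20 mm lower than planned, still well above what is required.
- The finger gap read 21–22 mm on a 24 mm handle.
- The height I triangulated for the hole in the handle was up to 15 mm off, so I relied on reprojecting the planned pose instead.

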